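# Open the hand-over lane and send the carton through

## Robot

A 6-joint arm with a two-finger parallel gripper is mounted at the origin on the work surface. World frame = base frame: x ahead of the robot, y to its left, z up, the work surface at z = 0. Lengths are in m, angles in rad, forces in N, time in s.
With the tool pointing down it reaches from about 0.35 to 0.975 m from the base axis. Payload 17.4 kg.
Tool frame: the origin (TCP) lies on the centre line of the jaws, within the pads' length; the fingertips stand 19 mm ahead of it and the grasp point (between the pads) is the TCP (ctrl.tcp_to_tips is the distance from the TCP to the fingertips, in m); z points along the fingers, y is the direction in which the jaws open and shut (so a half turn about z gives the same grasp; the last joint's range is limited). The gripper opens to 85 mm and grips with 20 to 120 N. Pads are 22 mm wide; open, the fingers measure 114 mm over their backs; the gripper's body (76 mm by 85 mm) begins 54 mm behind the grasp point. The pads swing forward as they close: fully open they stand 13 mm farther back than shut.
Start: joints at [-1.187, 0.116, 1.442, -0, 1.584, -0.038], TCP at [0.276, -0.616, 0.25] pointing down, gripper open.
Joint ranges: [-2.83, 2.83], [-0.83, 2.19], [0.07, 2.5], [-1.14, 4.28], [0.01, 3], [-2.97, 2.97]. Speed limits (rad/s): [1.89, 1.89, 2.22, 3.14, 3.14, 3.14].

## Interface

Orientations are given as a rotation vector (axis times angle).
In Python, from plant import sensors, get_image, get_calibration, ctrl, nets gives the robot as it stands. The module is installed in compiled form; this text tells all that it offers.
- The arm moves only by the tool servo_tool, never from a script. Its argument "motion" is a list of rows, each an object with "fingers": the opening, from 0 (shut) to 1 (fully open); "xyz": the shift along the tool's x, y, z in mm, a list of three; "delta_rot": the turn, a rotation vector about the tool's x, y, z in degrees, a list of three. In form: [{"fingers": fingers, "xyz": [dx, dy, dz], "delta_rot": [rx, ry, rz]}, ...]. A call has 1 to 5 rows; each row shifts and turns the commanded pose from where the row before left it, along the tool's axes as they then stand; what a row does not reach is not made up. A row lasts 1/12 s, in which the tool goes at most 41.7 mm and 7.16 degrees, less where a joint would pass 70% of its speed; a pose out of reach is approached as far as the arm can. A call is refused whole if a number of a shift passes 41.7 or a number of a turn 7.16, either way. A call with a gripper value outside its range is refused whole. The fingers move at their own pace and stop on an object; the grip force is fixed at half the most. Time passes only in rows, so rows that do not move let the fingers close. It gives the time, the measured TCP pose, the force and the opening at its end, in the units of the state.
- sensors.get_obs(): the state, without advancing time (a new reading comes with each control period).
- get_image(name): name is "scene" or "top"; returns the picture (400x640x3 uint8, red, green, blue); there is no depth.
- get_calibration(name): a dict with "vertical_fov" (degrees; the focal length in pixels is half the picture's height over the tangent of half this angle, whatever the lens; pixels are square), "cx", "cy" (the principal point, pixels), "T" (4x4, takes a point from camera to world coordinates). Camera axes: x right, y down, z forward; pixel columns grow to the right and rows downward; lengths in m; the calibration is good to about 2 mm. A picture is of the moment at which its call begins. get_calibration takes no time and is no camera call.
- ctrl.hand_in(): hands the job in, once; it reports no verdict.
Trained networks look in the newest picture that a camera, given by its name, has taken for a name from the list of things; names that differ only in an ending like _2 or _b are one class to them, and where a whole thing is asked for, a point or a joint stands for the part that bears it (a point fixed in the world has none). Each returns a list of dicts, best first, with "confidence" (0 to 1); they miss things now and then, are a little off and sometimes report something else, mostly with a low value. They report only what shows in the picture. A call takes as long as a camera call.
- nets.masks_of(camera, label): "pixels" (400x640 bool, what is visible of it) and "extent" ([left, top, width, height] in pixels, round what is visible of it).
The state is a dict: "t": time; "q": joint angles; "qd": joint speeds; "joint_efforts": joint torques, N m; "position": TCP position; "orientation": TCP orientation; "wrist_force": force on the tool from outside, world axes, zero at the start; "ft_torque": the same for the moment, N m; "opening": opening from 0.0 (shut) to 1.0 (fully open).
Only numpy, scipy, OpenCV 4.12 (cv2) and the standard library are available. Lean on these libraries where they do the work, as an engineer would, in place of code of your own. Each camera call takes 0.05 s, during which the arm holds its last target.

## Task

On the pharmacy counter, push the red-and-white barrier arm up past its balance point so that it stays raised by itself when you let go of it. Then push the white medicine carton along the lane, under the raised arm, until it stands wholly on the green pad. Push only, with the fingers: do not pick the carton up or tip it over, and leave the other things on the counter where they stand.

Things in the scene. Friction and masses are not known exactly. Their poses are not given: they have to be found in the camera images.
- lane: Fixed grey lane, 130 mm wide. Origin on the table top at mid-width, under the barrier arm. +y: along the lane to the green pad; +x: across it, away from the robot (yaw up to 0.25 rad); z up. Deck top at z = 6 mm, y = -245 to 205 mm. Rails 10 mm wide, tops at z = 22 mm, along both sides at x = -56 and 56 mm, 102 mm apart inside.
- pad (a point): Centre of the green pad, at lane (0, 128, 6) mm. The pad is 100 mm across the lane and reaches from lane y = 63 to 193 mm, almost up to the end stop, a 40 mm high bar across the lane whose inner face is at y = 195 mm.
- boom (a joint): Angle of the barrier arm, rad. 0 = down, level across the lane (its start); grows as the free end goes up; 1.62 = raised, just past upright, against its stop. Axis along the lane's y. Let go below its balance point (about 0.9) it drops to 0; above 1.0 it goes on up to 1.62 by itself in one to two seconds. Needs about 1 N at the free end.
- boom_hinge (a point): Pivot of the arm, at lane (110, 0, 100) mm, in a post 113 mm high (26 mm in x, 42 mm in y) on the side away from the robot. A steel counterweight, 36 mm diameter and 50 mm long, is fixed to the arm; with the arm down its centre is 29 mm beyond the pivot and 34 mm above it.
- boom_tip (a point): Centre of the free end face of the red-and-white arm, 235 mm from the pivot; with the arm down at lane (-125, 0, 100) mm, on the robot's side, 60 mm out beyond the lane's edge with only the table below it. The arm is a straight bar 20 mm wide and 18 mm thick: its underside is 91 mm above the table when down.
- carton: White carton, blue band, green cross on top: 85 mm in its x (across the lane), 70 mm in y (along it), 120 mm tall, 0.15 to 0.31 kg. Origin: centre of the underside. Starts upright on the deck between the rails, centre at lane y = -160 to -100 mm, nearly square to the lane. Slides on the deck; too tall to pass the lowered arm.
- amber_jar: Amber glass jar, white cap, 48 mm diameter, 85 mm tall, on the table beyond the lane. Origin at the centre of its underside. Leave it alone.
- orange_box: Orange medicine box with a pale band, 45 x 75 x 90 mm tall, on the table beyond the lane. Origin at the centre of its underside. Leave it alone.
- pill_bottle: White pill bottle, blue cap, 40 mm diameter, 70 mm tall, on the table on the robot's side of the lane, near its start end. Origin at the centre of its underside. Leave it alone.
- sanitiser: Pump bottle of hand gel, blue label, 68 mm diameter, 183 mm tall, on the left of the table. Origin at the centre of its underside. Leave it alone.
- pen_cup: Black pen cup with pens, 72 mm diameter, about 145 mm tall with the pens, on the left of the table. Origin at the centre of its underside. Leave it alone.
- memo_block: Yellow memo block, 75 x 75 x 35 mm tall, on the right of the table. Origin at the centre of its underside. Leave it alone.

How it is judged:
By the outcome, as a careful person would: the job done as asked, in the order asked, and still so for the second after the job is handed in, with the robot touching nothing.
It also fails if it takes over 64 s, if anything falls off the work surface, if the arm or the gripper's body presses on something with over 40 N, if the wrist force passes 120 N, or if a joint passes its speed limit or range.

## Working session

There is one attempt and no reset: what is moved stays moved. The work goes in short steps, Python scripts to look and compute and a tool call to move; the robot and the scene stay as the last step left them, time stands still between calls to the robot, and variables do not carry over. Pictures are saved under pics/ and viewed, and the job is handed in when it is done.

Besides the shell and the picture viewer there is one more tool, called after ">>>" by a JSON object that holds its "op" and its "data", one argument or row to a line. servo_tool: Moves the arm, as the interface text tells. Its arguments: {"type":"object","properties":{"motion":{"type":"array","items":{"type":"object","properties":{"fingers":{"type":"number"},"xyz":{"type":"array","items":{"type":"number"}},"delta_rot":{"type":"array","items":{"type":"number"}}}}}},"required":["motion"]}

```bash
mkdir -p pics; python3 - <<'E'
from plant import sensors, get_image, get_calibration, ctrl
import cv2
for n in ["scene","top"]:
    cv2.imwrite(f"pics/{n}0.png",get_image(n)[:,:,::-1]); print(get_calibration(n))
o=sensors.get_obs();print(o["t"],o["position"],o["orientation"],o["opening"],ctrl.tcp_to_tips)
E
```

```text
{'vertical_fov': 42.30701231010894, 'cx': 333.17489183383043, 'cy': 197.10155895193162, 'T': array([[ 0.3167833 ,  0.73592259, -0.5983864 ,  1.38390839],
       [ 0.94847045, -0.2409761 ,  0.20575308, -0.26064209],
       [ 0.00722152, -0.63273096, -0.77433803,  1.19085684],
       [ 0.        ,  0.        ,  0.        ,  1.        ]])}
{'vertical_fov': 47.85412936924158, 'cx': 323.1498223422167, 'cy': 198.80123346837343, 'T': array([[ 0.01983474, -0.99531319,  0.09464798,  0.42594794],
       [-0.99969941, -0.02110813, -0.0124718 ,  0.04680423],
       [ 0.01441119, -0.09437215, -0.99543268,  1.37554363],
       [ 0.        ,  0.        ,  0.        ,  1.        ]])}
0.1 [ 0.27626393 -0.61571304  0.24962094] [-3.07098795e+00 -6.57426230e-01  3.45390745e-04] 0.9984218295190879 0.019
```

View pics/scene0.png

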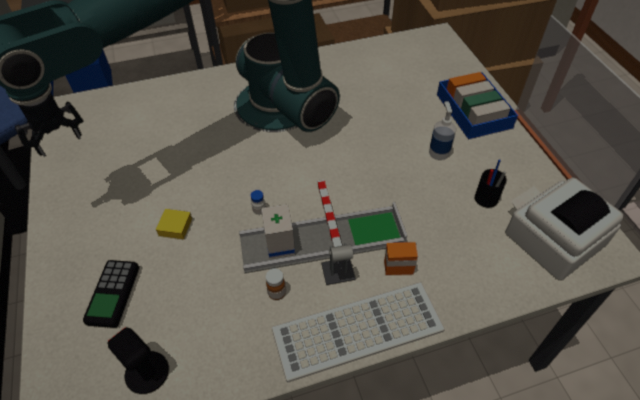

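View pics/top0.png

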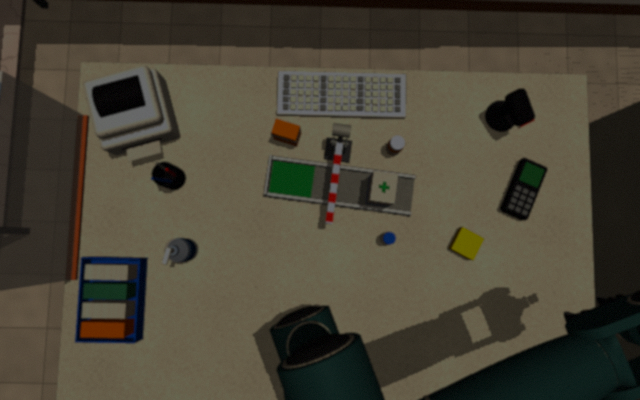

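```bash
cat > h.py <<'E'
import numpy as np, cv2
from plant import sensors, get_image, get_calibration, ctrl, nets
C={n:get_calibration(n) for n in("scene","top")}
def proj(n,P):
    c=C[n];T=np.linalg.inv(c["T"]);f=200/np.tan(np.radians(c["vertical_fov"]/2))
    p=np.atleast_2d(P)@T[:3,:3].T+T[:3,3]
    return np.c_[c["cx"]+f*p[:,0]/p[:,2],c["cy"]+f*p[:,1]/p[:,2]]
def back(n,uv,z):
    c=C[n];f=200/np.tan(np.radians(c["vertical_fov"]/2));T=c["T"]
    d=T[:3,:3]@np.array([(uv[0]-c["cx"])/f,(uv[1]-c["cy"])/f,1]);o=T[:3,3]
    return o+d*(z-o[2])/d[2]
def lane2w(L,p):  # L=x,y,yaw ; p mm
    p=np.atleast_2d(p)/1000.;c,s=np.cos(L[2]),np.sin(L[2])
    return np.c_[L[0]+c*p[:,0]-s*p[:,1],L[1]+s*p[:,0]+c*p[:,1],p[:,2]]
def w2lane(L,P):
    P=np.atleast_2d(P);c,s=np.cos(L[2]),np.sin(L[2]);dx=P[:,0]-L[0];dy=P[:,1]-L[1]
    return 1000*np.c_[c*dx+s*dy,-s*dx+c*dy,P[:,2]]
E
python3 - <<'E'
from h import *
for n in("top","scene"):
    im=get_image(n);hsv=cv2.cvtColor(im,cv2.COLOR_RGB2HSV)
    m=((hsv[...,0]>45)&(hsv[...,0]<75)&(hsv[...,1]>150)).astype(np.uint8)
    k,l,s,c=cv2.connectedComponentsWithStats(m)
    for i in range(1,k):
        if s[i,4]>300:
            cn=cv2.findContours((l==i).astype(np.uint8),0,2)[0][0]
            b=cv2.boxPoints(cv2.minAreaRect(cn));M=(l==i)
            print(n,s[i],c[i],back(n,c[i],.006),[np.round(back(n,q,.006)[:2],3) for q in b])
    for lab in("carton","boom_tip","boom","boom_hinge","pill_bottle","amber_jar","orange_box","memo_block","sanitiser","pen_cup"):
        r=nets.masks_of(n,lab)
        for d in r[:2]:
            v,u=np.nonzero(d["pixels"]);print(n,lab,round(d["confidence"],2),np.round(d["extent"]),u.mean().round(1),v.mean().round(1),len(u), back(n,(u.mean(),v.mean()),.03)[:2].round(3))
E
```

```text
top [ 269  161   45   36 1279] [291.31665364 178.44800625] [0.61669457 0.1283575  0.006     ] [array([0.577, 0.196]), array([0.671, 0.187]), array([0.657, 0.06 ]), array([0.563, 0.07 ])]
top [518 162  27  27 442] [531.30542986 174.41176471] [ 0.64545803 -0.61172712  0.006     ] [array([ 0.629, -0.565]), array([ 0.691, -0.594]), array([ 0.663, -0.658]), array([ 0.601, -0.628])]
top [ 84 283  51  16 484] [107.6714876  290.19214876] [0.26956479 0.66510038 0.006     ] [array([0.289, 0.736]), array([0.292, 0.589]), array([0.248, 0.586]), array([0.245, 0.733])]
top carton 0.79 [363. 171.  39.  37.] 381.9 188.0 1023 [ 0.59  -0.146]
top carton 0.28 [151. 162.  33.  30.] 168.1 175.4 746 [0.614 0.496]
top boom_tip 0.77 [325. 124.  28.  99.] 336.1 169.0 856 [ 0.645 -0.007]
top boom_tip 0.66 [153. 160.  33.  27.] 168.2 175.0 761 [0.616 0.496]
top boom 0.91 [325. 124.  25. 101.] 336.3 167.0 876 [ 0.651 -0.008]
top boom_hinge 0.57 [324. 122.  30. 100.] 336.5 166.0 857 [ 0.654 -0.008]
top pill_bottle 0.71 [154. 161.  30.  29.] 168.4 175.3 740 [0.615 0.495]
top pill_bottle 0.6 [380. 228.  16.  15.] 
[... 896 characters left out ...]
.  34.  82.] 333.4 227.4 868 [0.59  0.014]
scene boom 0.96 [318. 178.  37.  84.] 333.6 227.7 873 [0.591 0.014]
scene boom_hinge 0.7 [319. 181.  36.  79.] 333.8 228.2 791 [0.593 0.014]
scene pill_bottle 0.87 [250. 191.  16.  25.] 257.5 201.7 292 [ 0.435 -0.164]
scene amber_jar 0.97 [263. 266.  21.  35.] 275.7 284.4 532 [ 0.714 -0.182]
scene orange_box 0.87 [382. 242.  37.  33.] 400.4 258.5 1010 [0.741 0.15 ]
scene memo_block 0.72 [159. 211.  33.  29.] 174.0 223.6 850 [ 0.439 -0.402]
scene sanitiser 0.79 [427. 103.  29.  60.] 442.7 136.7 952 [0.359 0.462]
scene pen_cup 0.9 [473. 160.  32.  50.] 490.6 186.9 931 [0.595 0.503]
scene pen_cup 0.64 [321. 182.  34.  78.] 333.8 228.3 857 [0.593 0.014]
```

```bash
cat >> h.py <<'E'
def box(x0,x1,y0,y1,z0,z1):
    return np.array([(x,y,z) for z in(z0,z1) for x,y in((x0,y0),(x1,y0),(x1,y1),(x0,y1))],float)
def overlay(fn,n,im,boxes,crop,s=4):
    u0,v0,u1,v1=crop
    I=cv2.resize(im[v0:v1,u0:u1,::-1],None,fx=s,fy=s,interpolation=cv2.INTER_CUBIC)
    I=np.clip(I.astype(float)*1.6,0,255).astype(np.uint8)
    for P,col in boxes:
        q=((proj(n,P)-[u0,v0]+.5)*s).astype(int)
        for a,b in [(0,1),(1,2),(2,3),(3,0),(4,5),(5,6),(6,7),(7,4),(0,4),(1,5),(2,6),(3,7)]:
            cv2.line(I,tuple(map(int,q[a])),tuple(map(int,q[b])),col,1)
    cv2.imwrite(fn,I)
E
python3 - <<'E'
from h import *
L=(0.601,0.0,-0.11)
B=[(lane2w(L,box(-65,65,-245,205,0,6)),(0,255,255)),(lane2w(L,box(-50,50,63,193,6,6)),(255,0,255)),(lane2w(L,box(-125,110,-10,10,91,109)),(255,255,0)),
(lane2w(L,box(97,123,-21,21,0,113)),(0,128,255)),(lane2w(L,box(-42,43,-155,-85,6,126)),(0,255,0))]
overlay("pics/o_top.png","top",get_image("top"),B,(255,110,425,250))
overlay("pics/o_sc.png","scene",get_image("scene"),B,(230,170,420,310))
E
```

```text
(no output)
```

View pics/o_top.png

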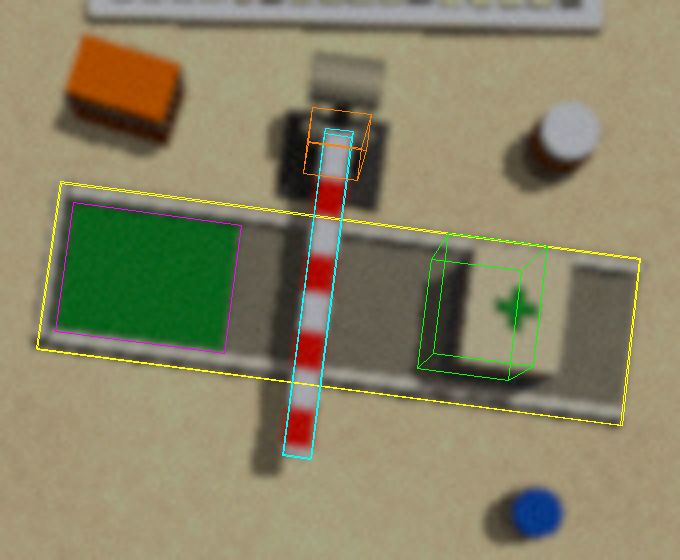

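View pics/o_sc.png

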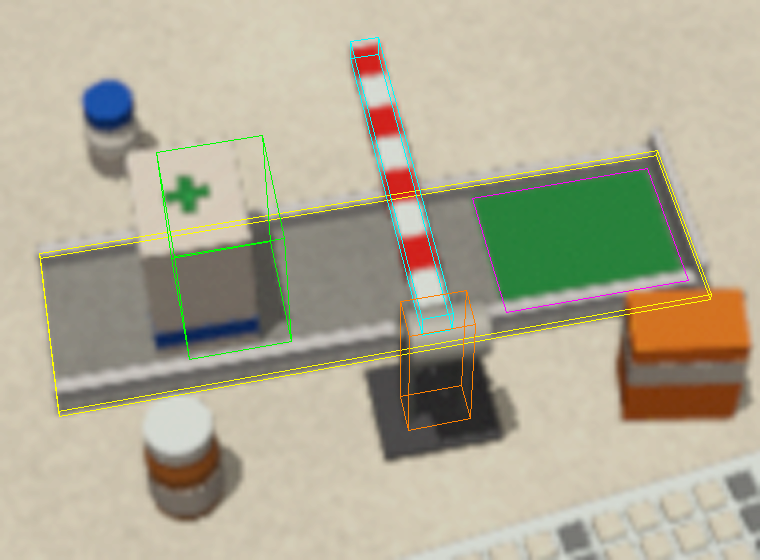

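```bash
python3 - <<'E'
from h import *
L=(0.599,0.001,-0.11)
c=[]
for p in [(474,248),(572,262),(553,375),(455,360)]:
    c.append(w2lane(L,back("top",(255+p[0]/4-.5,110+p[1]/4-.5),.126))[0]); print(c[-1].round(1))
print(np.mean(c,0))
# cross in both
print(w2lane(L,back("top",(255+517/4,110+307/4),.126)),w2lane(L,back("scene",(230+187/4,170+192/4),.126)))
for nm,p,z in [("pill",(387.5,237.7),.07),("amber",(396.5,142.3),.085)]:
    P=back("top",p,z);print(nm,P,w2lane(L,P))
E
```

```text
[  37.4 -104.7  126. ]
[  36.6 -174.1  126. ]
[ -44.2 -170.   126. ]
[ -42.7 -100.9  126. ]
[  -3.23858207 -137.44732792  126.        ]
[[  -1.28172369 -141.07643793  126.        ]] [[  -1.97281555 -139.72866533  126.        ]]
pill [ 0.44105148 -0.15787172  0.07      ] [[-139.55322923 -175.25083921   70.        ]]
amber [ 0.71875901 -0.18007433  0.085     ] [[ 138.9132291  -166.83299473   85.        ]]
```

>>> {"op": "servo_tool", "data": {
  "motion": [
    {"fingers": 0, "xyz": [28, -27, 0], "delta_rot": [0, 0, 0]},
    {"fingers": 0, "xyz": [28, -27, 0], "delta_rot": [0, 0, 0]},
    {"fingers": 0, "xyz": [28, -27, 0], "delta_rot": [0, 0, 0]},
    {"fingers": 0, "xyz": [28, -27, 0], "delta_rot": [0, 0, 0]},
    {"fingers": 0, "xyz": [28, -27, 0], "delta_rot": [0, 0, 0]}
  ]
}}

```text
t: 1.72
position: [0.349, -0.4337, 0.2503]
orientation: [3.072, 0.657, 0.0]
wrist_force: [0.3, 0.3, 0.5]
opening: 0.297
```

>>> {"op": "servo_tool", "data": {
  "motion": [
    {"fingers": 0, "xyz": [0, 0, 0], "delta_rot": [0, 0, 6.1]},
    {"fingers": 0, "xyz": [0, 0, 0], "delta_rot": [0, 0, 6.1]},
    {"fingers": 0, "xyz": [0, 0, 0], "delta_rot": [0, 0, 6.1]},
    {"fingers": 0, "xyz": [0, 0, 0], "delta_rot": [0, 0, 6.1]},
    {"fingers": 0, "xyz": [0, 0, 0], "delta_rot": [0, 0, 6.1]}
  ]
}}

```text
t: 2.13
position: [0.3489, -0.4352, 0.2505]
orientation: [3.136, -0.181, 0.0]
wrist_force: [-0.3, -0.3, -0.2]
opening: 0.002
```

>>> {"op": "servo_tool", "data": {
  "motion": [
    {"fingers": 0, "xyz": [0, 0, 0], "delta_rot": [7, 0, 0]},
    {"fingers": 0, "xyz": [0, 0, 0], "delta_rot": [7, 0, 0]},
    {"fingers": 0, "xyz": [0, 0, 0], "delta_rot": [7, 0, 0]},
    {"fingers": 0, "xyz": [0, 0, 0], "delta_rot": [7, 0, 0]},
    {"fingers": 0, "xyz": [0, 0, 0], "delta_rot": [7, 0, 0]}
  ]
}}

```text
t: 2.55
position: [0.3487, -0.4358, 0.2512]
orientation: [-2.523, 0.139, -0.046]
wrist_force: [0.9, 1.2, 0.7]
opening: 0.001
```

```bash
cat >> h.py <<'E'
from scipy.spatial.transform import Rotation as Ro
L=(0.599,0.001,-0.11)
def st(target=None):
    o=sensors.get_obs();R=Ro.from_rotvec(o["orientation"]).as_matrix()
    RL=Ro.from_euler('z',L[2]).as_matrix()
    print("t",round(o["t"],2),"pos",o["position"].round(3) if hasattr(o["position"],"round") else o["position"],"lane",w2lane(L,o["position"]).round(1),"F",np.round(o["wrist_force"],1),"op",round(o["opening"],2))
    print("q",np.round(o["q"],2)); print("tool axes in lane (cols)\n",(RL.T@R).round(3))
    if target is not None:
        d=lane2w(L,target)[0]-o["position"]; print("tool shift mm",(R.T@d*1000).round(1))
E
python3 -c "
from h import *
st([-105,-125,154])"
```

```text
t 2.55 pos [ 0.349 -0.436  0.251] lane [[-200.8 -461.7  251.2]] F [0.9 1.2 0.7] op 0.0
q [-1.1   0.14  1.5   0.36  2.01  0.65]
tool axes in lane (cols)
 [[ 1.     0.     0.001]
 [-0.    -0.816  0.577]
 [ 0.001 -0.577 -0.816]]
tool shift mm [  95.5 -218.7  273.9]
```

>>> {"op": "servo_tool", "data": {
  "motion": [
    {"fingers": 0, "xyz": [12, -27, 30], "delta_rot": [7, 0, 0]},
    {"fingers": 0, "xyz": [12, -27, 30], "delta_rot": [7, 0, 0]},
    {"fingers": 0, "xyz": [12, -27, 20], "delta_rot": [0, 0, 0]},
    {"fingers": 0, "xyz": [12, -27, 20], "delta_rot": [0, 0, 0]},
    {"fingers": 0, "xyz": [12, -27, 20], "delta_rot": [0, 0, 0]}
  ]
}}

```text
t: 2.97
position: [0.4281, -0.2648, 0.2586]
orientation: [-2.282, 0.128, -0.057]
wrist_force: [0.7, -0.5, 1.1]
opening: -0.004
```

```bash
python3 -c "
from h import *
st([-105,-125,154])"
```

```text
t 2.97 pos [ 0.428 -0.265  0.259] lane [[-140.6 -282.9  258.6]] F [ 0.7 -0.5  1.1] op -0.0
q [-0.9   0.03  1.67  0.64  2.03  0.9 ]
tool axes in lane (cols)
 [[ 1.    -0.002  0.   ]
 [-0.001 -0.655  0.756]
 [-0.001 -0.756 -0.655]]
tool shift mm [ 35.5 -24.5 187.8]
```

>>> {"op": "servo_tool", "data": {
  "motion": [
    {"fingers": 0, "xyz": [12, -12, 20], "delta_rot": [0, 0, 0]},
    {"fingers": 0, "xyz": [12, -12, 30], "delta_rot": [0, 0, 0]},
    {"fingers": 0, "xyz": [11, 0, 35], "delta_rot": [0, 0, 0]},
    {"fingers": 0, "xyz": [0, 0, 35], "delta_rot": [0, 0, 0]},
    {"fingers": 0, "xyz": [0, 0, 35], "delta_rot": [0, 0, 0]}
  ]
}}

```text
t: 3.38
position: [0.4774, -0.1366, 0.1745]
orientation: [-2.284, 0.126, -0.058]
wrist_force: [0.3, -0.2, -0.2]
opening: -0.001
```

```bash
python3 -c "
from h import *
st([-105,-10,57])
cv2.imwrite('pics/s1.png',get_image('scene')[:,:,::-1])"
```

```text
t 3.38 pos [ 0.477 -0.137  0.175] lane [[-105.7 -150.1  174.5]] F [ 0.3 -0.2 -0.2] op -0.0
q [-0.69 -0.02  1.86  0.71  1.79  0.98]
tool axes in lane (cols)
 [[ 1.     0.     0.   ]
 [-0.    -0.657  0.754]
 [ 0.001 -0.754 -0.657]]
tool shift mm [  0.6  -3.3 182.8]
```

View pics/s1.png

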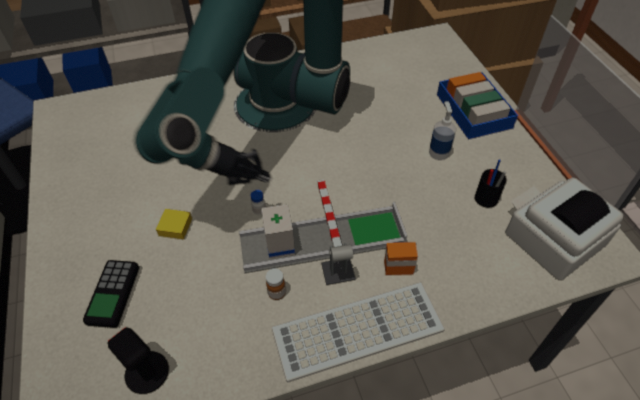

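>>> {"op": "servo_tool", "data": {
  "motion": [
    {"fingers": 0, "xyz": [0, 0, 35], "delta_rot": [0, 0, 0]},
    {"fingers": 0, "xyz": [0, 0, 35], "delta_rot": [0, 0, 0]},
    {"fingers": 0, "xyz": [0, 0, 35], "delta_rot": [0, 0, 0]},
    {"fingers": 0, "xyz": [0, 0, 35], "delta_rot": [0, 0, 0]},
    {"fingers": 0, "xyz": [0, 0, 0], "delta_rot": [0, 0, 0]}
  ]
}}

```text
t: 3.85
position: [0.487, -0.0291, 0.0796]
orientation: [-2.282, 0.126, -0.051]
wrist_force: [-0.9, -0.3, -0.3]
opening: 0.005
```

```bash
python3 -c "
from h import *
st([-105,-10,57])
cv2.imwrite('pics/s2.png',cv2.resize(get_image('scene')[120:320,180:440,::-1],None,fx=3,fy=3))
"
```

```text
t 3.85 pos [ 0.487 -0.029  0.08 ] lane [[-108.   -42.2   79.6]] F [-0.9 -0.3 -0.3] op 0.0
q [-0.51 -0.01  2.03  0.77  1.56  0.98]
tool axes in lane (cols)
 [[ 1.    -0.003 -0.005]
 [ 0.002 -0.655  0.756]
 [-0.005 -0.756 -0.655]]
tool shift mm [ 3.2 -4.1 39.1]
```

View pics/s2.png

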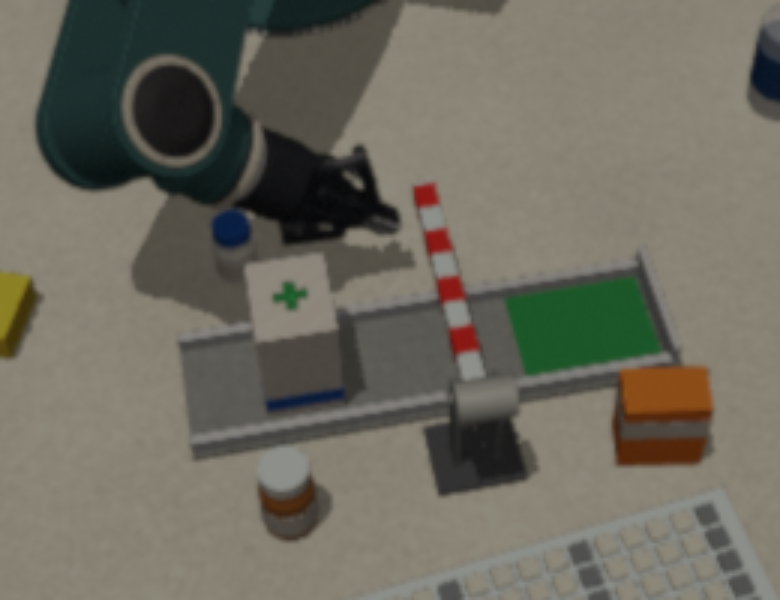

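>>> {"op": "servo_tool", "data": {
  "motion": [
    {"fingers": 0, "xyz": [1, 0, 18], "delta_rot": [0, 0, 0]},
    {"fingers": 0, "xyz": [0, 0, 18], "delta_rot": [0, 0, 0]},
    {"fingers": 0, "xyz": [0, 0, 0], "delta_rot": [0, 0, 0]}
  ]
}}

```text
t: 4.15
position: [0.4925, -0.0052, 0.0589]
orientation: [-2.283, 0.126, -0.056]
wrist_force: [-0.3, -0.0, -0.0]
opening: 0.001
```

```bash
python3 -c "
from h import *
st([-105,-10,57])
cv2.imwrite('pics/s3.png',cv2.resize(get_image('scene')[130:280,230:430,::-1],None,fx=4,fy=4))
cv2.imwrite('pics/t3.png',cv2.resize(get_image('top')[110:260,255:455,::-1],None,fx=4,fy=4))
"
```

```text
t 4.15 pos [ 0.492 -0.005  0.059] lane [[-105.2  -17.8   58.9]] F [-0.3 -0.  -0. ] op 0.0
q [-0.47  0.01  2.05  0.79  1.5   0.98]
tool axes in lane (cols)
 [[ 1.    -0.001 -0.001]
 [ 0.    -0.656  0.755]
 [-0.001 -0.755 -0.656]]
tool shift mm [ 0.2 -3.7  7.2]
```

View pics/s3.png

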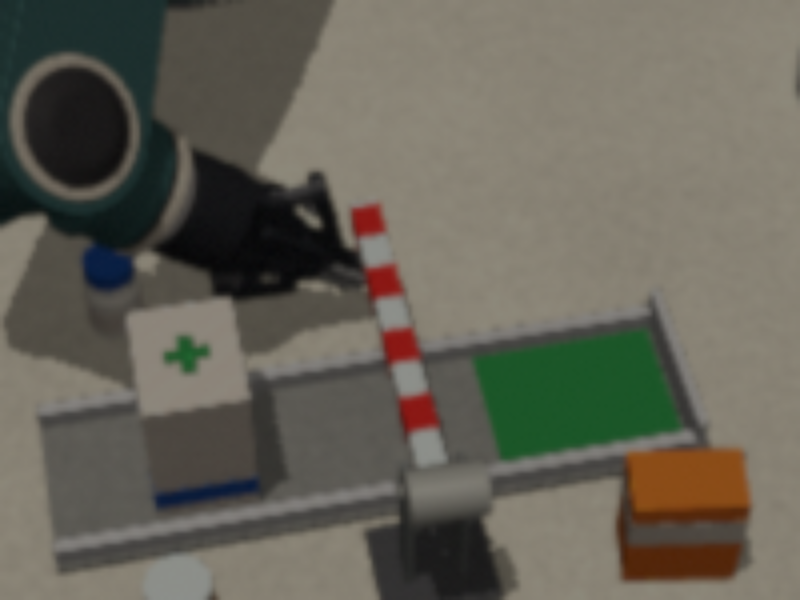

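View pics/t3.png

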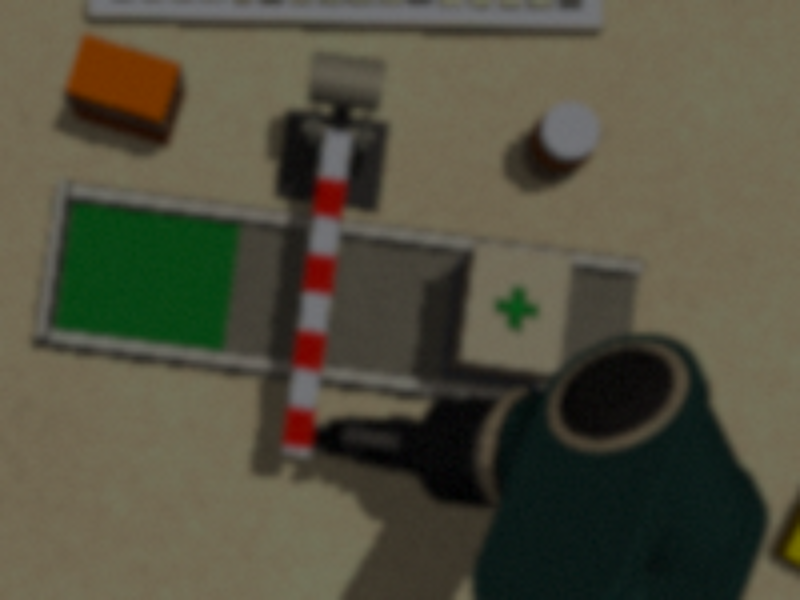

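>>> {"op": "servo_tool", "data": {
  "motion": [
    {"fingers": 0, "xyz": [0, 0, 5], "delta_rot": [0, 0, 0]},
    {"fingers": 0, "xyz": [0, -12, -10], "delta_rot": [0, 0, 0]},
    {"fingers": 0, "xyz": [1, -12, -10], "delta_rot": [0, 0, 0]},
    {"fingers": 0, "xyz": [1, -12, -10], "delta_rot": [0, 0, 0]},
    {"fingers": 0, "xyz": [3, -12, -10], "delta_rot": [0, 0, 0]}
  ]
}}

```text
t: 4.67
position: [0.4986, -0.0019, 0.1217]
orientation: [-2.284, 0.126, -0.059]
wrist_force: [-2.1, -1.1, -0.3]
opening: 0.002
```

```bash
python3 -c "
from h import *
st()
cv2.imwrite('pics/s4.png',cv2.resize(get_image('scene')[130:280,230:430,::-1],None,fx=4,fy=4))
"
```

```text
t 4.67 pos [ 0.499 -0.002  0.122] lane [[-99.5 -13.9 121.7]] F [-2.1 -1.1 -0.3] op 0.0
q [-0.46 -0.07  2.01  0.79  1.57  1.07]
tool axes in lane (cols)
 [[ 1.     0.001  0.002]
 [-0.001 -0.657  0.754]
 [ 0.002 -0.754 -0.657]]
```

View pics/s4.png

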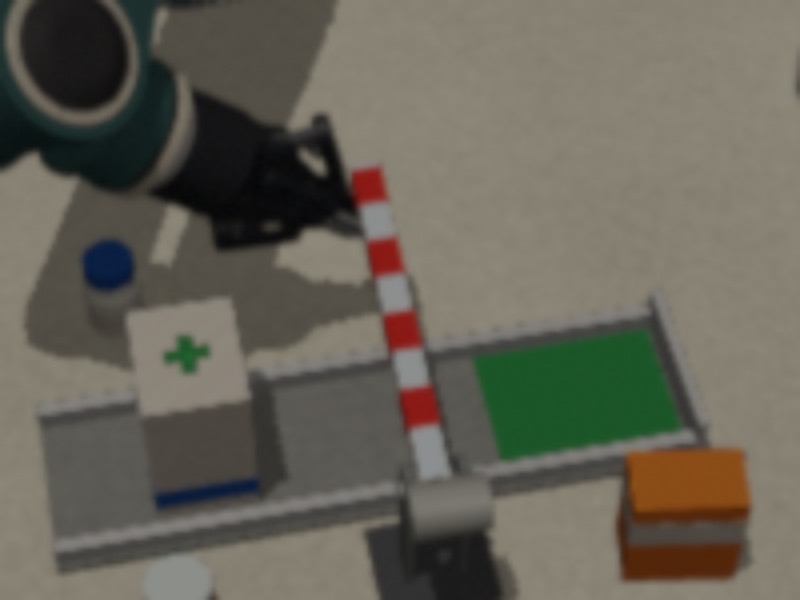

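>>> {"op": "servo_tool", "data": {
  "motion": [
    {"fingers": 0, "xyz": [5, -16, -14], "delta_rot": [0, 0, 0]},
    {"fingers": 0, "xyz": [7, -15, -13], "delta_rot": [0, 0, 0]},
    {"fingers": 0, "xyz": [9, -15, -13], "delta_rot": [0, 0, 0]},
    {"fingers": 0, "xyz": [11, -14, -12], "delta_rot": [0, 0, 0]},
    {"fingers": 0, "xyz": [13, -13, -11], "delta_rot": [0, 0, 0]}
  ]
}}

```text
t: 5.13
position: [0.5435, -0.0062, 0.218]
orientation: [-2.284, 0.125, -0.06]
wrist_force: [-0.3, -0.6, 0.6]
opening: 0.0
```

```bash
python3 -c "
from h import *
st()
cv2.imwrite('pics/s5.png',cv2.resize(get_image('scene')[100:280,230:430,::-1],None,fx=3,fy=3))
"
```

```text
t 5.13 pos [ 0.544 -0.006  0.218] lane [[-54.4 -13.3 218. ]] F [-0.3 -0.6  0.6] op 0.0
q [-0.43 -0.07  1.84  0.81  1.67  1.21]
tool axes in lane (cols)
 [[ 1.     0.001  0.002]
 [-0.    -0.657  0.754]
 [ 0.002 -0.754 -0.657]]
```

View pics/s5.png

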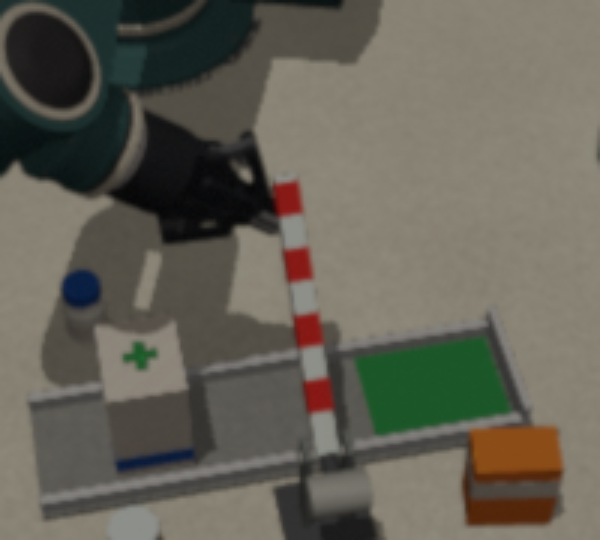

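>>> {"op": "servo_tool", "data": {
  "motion": [
    {"fingers": 0, "xyz": [15, -12, -9], "delta_rot": [0, 0, 0]},
    {"fingers": 0, "xyz": [16, -11, -8], "delta_rot": [0, 0, 0]},
    {"fingers": 0, "xyz": [18, -9, -8], "delta_rot": [0, 0, 0]},
    {"fingers": 0, "xyz": [19, -8, -7], "delta_rot": [0, 0, 0]},
    {"fingers": 0, "xyz": [20, -7, -6], "delta_rot": [0, 0, 0]}
  ]
}}

```text
t: 5.6
position: [0.6316, -0.0137, 0.2779]
orientation: [-2.284, 0.125, -0.06]
wrist_force: [-0.3, 0.4, 0.6]
opening: -0.0
```

```bash
python3 -c "
from h import *
st()
cv2.imwrite('pics/s6.png',cv2.resize(get_image('scene')[100:280,230:430,::-1],None,fx=3,fy=3))
"
```

```text
t 5.6 pos [ 0.632 -0.014  0.278] lane [[ 34.  -11.  277.9]] F [-0.3  0.4  0.6] op -0.0
q [-0.38  0.08  1.59  0.82  1.71  1.32]
tool axes in lane (cols)
 [[ 1.     0.001  0.002]
 [-0.    -0.656  0.755]
 [ 0.002 -0.755 -0.656]]
```

View pics/s6.png

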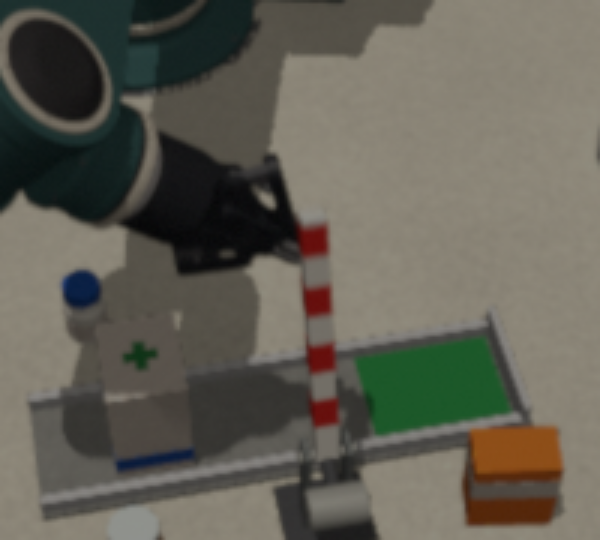

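>>> {"op": "servo_tool", "data": {
  "motion": [
    {"fingers": 0, "xyz": [5, 0, 0], "delta_rot": [0, 0, 0]},
    {"fingers": 0, "xyz": [0, 0, 0], "delta_rot": [0, 0, 0]},
    {"fingers": 0, "xyz": [0, 0, 0], "delta_rot": [0, 0, 0]},
    {"fingers": 0, "xyz": [0, 0, 0], "delta_rot": [0, 0, 0]},
    {"fingers": 0, "xyz": [0, 0, 0], "delta_rot": [0, 0, 0]}
  ]
}}

```text
t: 6.07
position: [0.6352, -0.0142, 0.2758]
orientation: [-2.283, 0.127, -0.057]
wrist_force: [0.4, 0.4, -0.4]
opening: -0.0
```

```bash
python3 -c "
from h import *
st()
cv2.imwrite('pics/s7.png',cv2.resize(get_image('scene')[100:280,230:430,::-1],None,fx=3,fy=3))
"
```

```text
t 6.07 pos [ 0.635 -0.014  0.276] lane [[ 37.7 -11.2 275.8]] F [ 0.4  0.4 -0.4] op -0.0
q [-0.38  0.09  1.58  0.82  1.71  1.32]
tool axes in lane (cols)
 [[ 1.    -0.001  0.   ]
 [-0.001 -0.656  0.755]
 [-0.    -0.755 -0.656]]
```

View pics/s7.png

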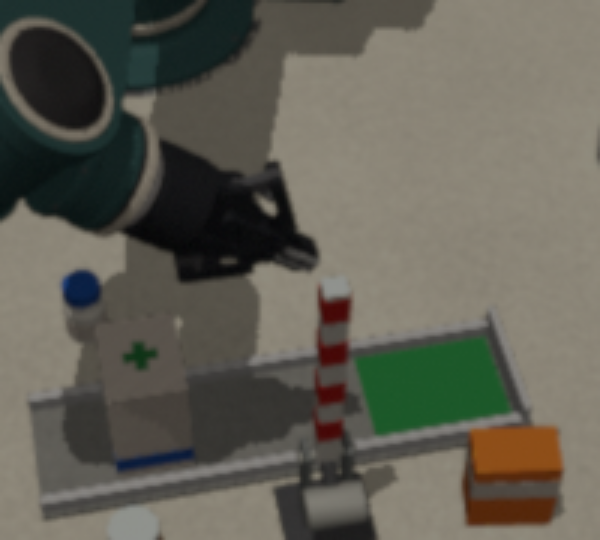

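>>> {"op": "servo_tool", "data": {
  "motion": [
    {"fingers": 0, "xyz": [-15, 0, -40], "delta_rot": [0, 0, 0]},
    {"fingers": 0, "xyz": [-15, 15, -35], "delta_rot": [-7, 0, 0]},
    {"fingers": 0, "xyz": [-8, 30, -25], "delta_rot": [-7, 0, 0]},
    {"fingers": 0, "xyz": [0, 30, -10], "delta_rot": [-7, 0, 0]},
    {"fingers": 0, "xyz": [0, 30, 0], "delta_rot": [-7, 0, 0]}
  ]
}}

```text
t: 6.53
position: [0.5799, -0.1735, 0.2909]
orientation: [-2.779, 0.155, -0.033]
wrist_force: [0.3, -0.8, -1.1]
opening: 0.001
```

>>> {"op": "servo_tool", "data": {
  "motion": [
    {"fingers": 0, "xyz": [0, 20, 0], "delta_rot": [-7, 0, 0]},
    {"fingers": 0, "xyz": [0, 10, 0], "delta_rot": [-7, 0, 0]},
    {"fingers": 0, "xyz": [0, 10, 0], "delta_rot": [-7, 0, 0]},
    {"fingers": 0.5, "xyz": [0, 0, 0], "delta_rot": [0, 0, -7]},
    {"fingers": 0.5, "xyz": [0, 0, 0], "delta_rot": [0, 0, -7]}
  ]
}}

```text
t: 6.95
position: [0.5761, -0.208, 0.278]
orientation: [3.133, 0.22, 0.0]
wrist_force: [0.5, 0.3, 0.3]
opening: 0.275
```

```bash
python3 -c "
from h import *
st([0,-210,220])
"
```

```text
t 6.95 pos [ 0.576 -0.208  0.278] lane [[ 2.000e-01 -2.102e+02  2.780e+02]] F [0.5 0.3 0.3] op 0.28
q [-0.39 -0.03  1.54 -0.    1.62  1.04]
tool axes in lane (cols)
 [[ 0.969  0.247  0.   ]
 [ 0.247 -0.969 -0.001]
 [ 0.     0.001 -1.   ]]
tool shift mm [-0.2 -0.3 58. ]
```

>>> {"op": "servo_tool", "data": {
  "motion": [
    {"fingers": 0.5, "xyz": [0, 0, 0], "delta_rot": [0, 0, -7]},
    {"fingers": 0.5, "xyz": [0, 0, 0], "delta_rot": [0, 0, -7]},
    {"fingers": 0.5, "xyz": [0, 0, 0], "delta_rot": [0, 0, -7]},
    {"fingers": 0.5, "xyz": [0, 0, 0], "delta_rot": [0, 0, -7]},
    {"fingers": 0.5, "xyz": [0, 0, 0], "delta_rot": [0, 0, -7]}
  ]
}}

```text
t: 7.37
position: [0.576, -0.2086, 0.2777]
orientation: [-2.923, -1.152, -0.0]
wrist_force: [0.5, -0.3, -0.1]
opening: 0.502
```

>>> {"op": "servo_tool", "data": {
  "motion": [
    {"fingers": 0.5, "xyz": [0, 0, 0], "delta_rot": [0, 0, -7]},
    {"fingers": 0.5, "xyz": [0, 0, 0], "delta_rot": [0, 0, -7]},
    {"fingers": 0.5, "xyz": [0, 0, 0], "delta_rot": [0, 0, -7]},
    {"fingers": 0.5, "xyz": [0, 0, 0], "delta_rot": [0, 0, -7]},
    {"fingers": 0.5, "xyz": [0, 0, 0], "delta_rot": [0, 0, -7]}
  ]
}}

```text
t: 7.78
position: [0.576, -0.2087, 0.2777]
orientation: [-2.441, -1.977, -0.0]
wrist_force: [0.5, -0.4, -0.4]
opening: 0.502
```

>>> {"op": "servo_tool", "data": {
  "motion": [
    {"fingers": 0.5, "xyz": [0, 0, 0], "delta_rot": [0, 0, -6]},
    {"fingers": 0.5, "xyz": [0, 0, 0], "delta_rot": [0, 0, 0]}
  ]
}}

```text
t: 7.95
position: [0.576, -0.2087, 0.2777]
orientation: [-2.335, -2.101, -0.0]
wrist_force: [-0.3, 0.3, -0.6]
opening: 0.498
```

```bash
python3 -c "
from h import *
st([0,-212,60])
cv2.imwrite('pics/s8.png',cv2.resize(get_image('scene')[100:280,230:430,::-1],None,fx=3,fy=3))
cv2.imwrite('pics/t8.png',cv2.resize(get_image('top')[110:260,255:455,::-1],None,fx=3,fy=3))
"
```

```text
t 7.95 pos [ 0.576 -0.209  0.278] lane [[ 2.000e-01 -2.109e+02  2.777e+02]] F [-0.3  0.3 -0.6] op 0.5
q [-0.39 -0.03  1.54  0.    1.62 -0.28]
tool axes in lane (cols)
 [[-0.005  1.     0.   ]
 [ 1.     0.005  0.   ]
 [ 0.     0.    -1.   ]]
tool shift mm [-1.100e+00 -2.000e-01  2.177e+02]
```

View pics/s8.png

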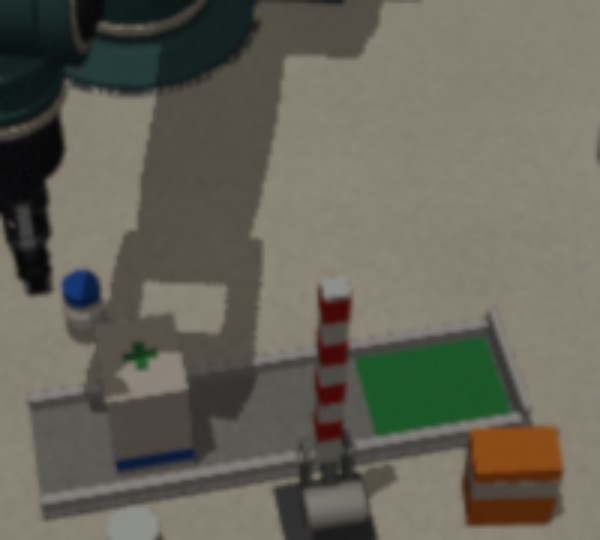

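View pics/t8.png

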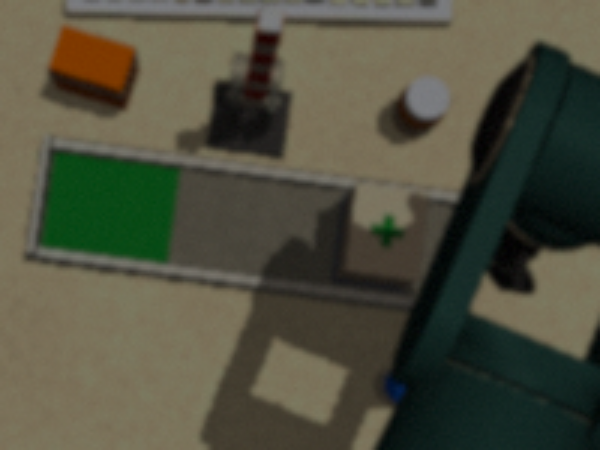

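>>> {"op": "servo_tool", "data": {
  "motion": [
    {"fingers": 0.5, "xyz": [-3, 0, 0], "delta_rot": [0, 7, 0]},
    {"fingers": 0.5, "xyz": [-3, 0, 0], "delta_rot": [0, 7, 0]},
    {"fingers": 0.5, "xyz": [-3, 0, 0], "delta_rot": [0, 7, 0]},
    {"fingers": 0.5, "xyz": [0, 0, 0], "delta_rot": [0, 7, 0]},
    {"fingers": 0.5, "xyz": [0, 0, 0], "delta_rot": [0, 7, 0]}
  ]
}}

```text
t: 8.47
position: [0.5753, -0.2181, 0.2776]
orientation: [-1.986, -1.771, -0.632]
wrist_force: [0.7, 0.8, -0.1]
opening: 0.503
```

```bash
python3 -c "
from h import *
st([0,-221,42])
"
```

```text
t 8.47 pos [ 0.575 -0.218  0.278] lane [[   0.5 -220.3  277.6]] F [ 0.7  0.8 -0.1] op 0.5
q [-0.63  0.11  1.48  0.55  1.84 -0.44]
tool axes in lane (cols)
 [[ 0.004  1.     0.002]
 [ 0.816 -0.004  0.578]
 [ 0.578 -0.    -0.816]]
tool shift mm [-136.7   -0.4  191.9]
```

>>> {"op": "servo_tool", "data": {
  "motion": [
    {"fingers": 0.5, "xyz": [-20, 0, 28], "delta_rot": [0, 0, 0]},
    {"fingers": 0.5, "xyz": [-20, 0, 28], "delta_rot": [0, 0, 0]},
    {"fingers": 0.5, "xyz": [-20, 0, 28], "delta_rot": [0, 0, 0]},
    {"fingers": 0.5, "xyz": [-20, 0, 28], "delta_rot": [0, 0, 0]},
    {"fingers": 0.5, "xyz": [-20, 0, 28], "delta_rot": [0, 0, 0]}
  ]
}}

```text
t: 8.88
position: [0.5748, -0.2191, 0.103]
orientation: [-1.989, -1.773, -0.625]
wrist_force: [0.4, 0.3, -0.0]
opening: 0.503
```

```bash
python3 -c "
from h import *
st([0,-221,42])
cv2.imwrite('pics/s9.png',cv2.resize(get_image('scene')[100:280,200:430,::-1],None,fx=3,fy=3))
"
```

```text
t 8.88 pos [ 0.575 -0.219  0.103] lane [[ 1.000e-01 -2.215e+02  1.030e+02]] F [ 0.4  0.3 -0. ] op 0.5
q [-0.63  0.22  1.65  0.52  1.6  -0.59]
tool axes in lane (cols)
 [[ 0.005  1.     0.   ]
 [ 0.819 -0.004  0.573]
 [ 0.573 -0.002 -0.819]]
tool shift mm [-34.6   0.   50.3]
```

View pics/s9.png

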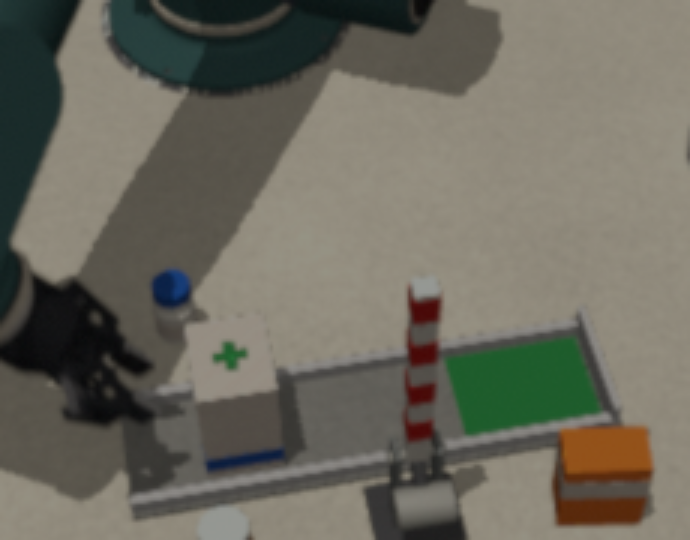

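>>> {"op": "servo_tool", "data": {
  "motion": [
    {"fingers": 0.5, "xyz": [-15, 0, 22], "delta_rot": [0, 0, 0]},
    {"fingers": 0.5, "xyz": [-12, 0, 17], "delta_rot": [0, 0, 0]},
    {"fingers": 0.5, "xyz": [-6, 0, 9], "delta_rot": [0, 0, 0]},
    {"fingers": 0.5, "xyz": [0, 0, 0], "delta_rot": [0, 0, 0]}
  ]
}}

```text
t: 9.27
position: [0.5745, -0.2182, 0.0449]
orientation: [-1.986, -1.773, -0.624]
wrist_force: [-1.1, 0.7, 0.4]
opening: 0.498
```

```bash
python3 -c "
from h import *
st([0,-200,44])
cv2.imwrite('pics/s10.png',cv2.resize(get_image('scene')[150:280,220:400,::-1],None,fx=4,fy=4))
"
```

```text
t 9.27 pos [ 0.575 -0.218  0.045] lane [[-2.000e-01 -2.205e+02  4.490e+01]] F [-1.1  0.7  0.4] op 0.5
q [-0.63  0.28  1.68  0.52  1.52 -0.63]
tool axes in lane (cols)
 [[ 0.004  1.    -0.002]
 [ 0.818 -0.002  0.575]
 [ 0.575 -0.004 -0.818]]
tool shift mm [16.3  0.2 12.5]
```

View pics/s10.png

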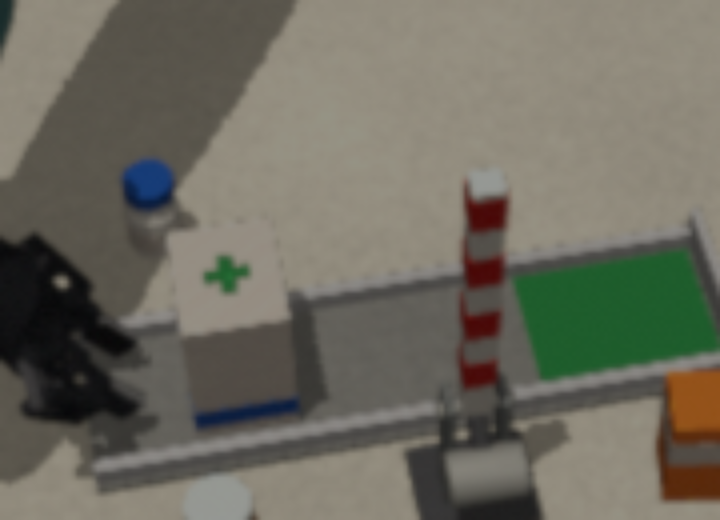

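>>> {"op": "servo_tool", "data": {
  "motion": [
    {"fingers": 0.5, "xyz": [8, 0, 6], "delta_rot": [0, 0, 0]},
    {"fingers": 0.5, "xyz": [6, 0, 4], "delta_rot": [0, 0, 0]},
    {"fingers": 0.5, "xyz": [5, 0, 3.5], "delta_rot": [0, 0, 0]},
    {"fingers": 0.5, "xyz": [5, 0, 3.5], "delta_rot": [0, 0, 0]},
    {"fingers": 0.5, "xyz": [5, 0, 3.5], "delta_rot": [0, 0, 0]}
  ]
}}

```text
t: 9.73
position: [0.5794, -0.1827, 0.0469]
orientation: [-1.986, -1.779, -0.626]
wrist_force: [0.2, -1.2, 1.2]
opening: 0.502
```

>>> {"op": "servo_tool", "data": {
  "motion": [
    {"fingers": 0.5, "xyz": [6, 0, 4.2], "delta_rot": [0, 0, 0]},
    {"fingers": 0.5, "xyz": [6, 0, 4.2], "delta_rot": [0, 0, 0]},
    {"fingers": 0.5, "xyz": [6, 0, 4.2], "delta_rot": [0, 0, 0]},
    {"fingers": 0.5, "xyz": [6, 0, 4.2], "delta_rot": [0, 0, 0]},
    {"fingers": 0.5, "xyz": [6, 0, 4.2], "delta_rot": [0, 0, 0]}
  ]
}}

```text
t: 10.15
position: [0.5832, -0.1462, 0.0462]
orientation: [-1.986, -1.778, -0.626]
wrist_force: [0.1, -1.9, 1.8]
opening: 0.501
```

```bash
python3 -c "
from h import *
st([0,72,44])
cv2.imwrite('pics/s11.png',cv2.resize(get_image('scene')[150:280,220:400,::-1],None,fx=4,fy=4))
"
```

```text
t 10.15 pos [ 0.583 -0.146  0.046] lane [[   0.5 -148.    46.2]] F [ 0.1 -1.9  1.8] op 0.5
q [-0.53  0.22  1.75  0.56  1.46 -0.56]
tool axes in lane (cols)
 [[ 0.     1.     0.   ]
 [ 0.819 -0.     0.574]
 [ 0.574 -0.    -0.819]]
tool shift mm [179.   -0.6 128. ]
```

View pics/s11.png

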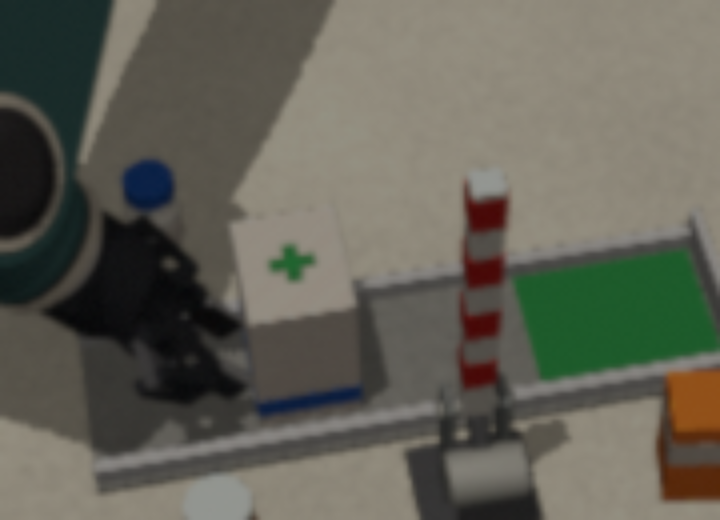

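>>> {"op": "servo_tool", "data": {
  "motion": [
    {"fingers": 0.5, "xyz": [9, 0, 6.4], "delta_rot": [0, 0, 0]},
    {"fingers": 0.5, "xyz": [9, 0, 6.4], "delta_rot": [0, 0, 0]},
    {"fingers": 0.5, "xyz": [9, 0, 6.4], "delta_rot": [0, 0, 0]},
    {"fingers": 0.5, "xyz": [9, 0, 6.4], "delta_rot": [0, 0, 0]},
    {"fingers": 0.5, "xyz": [9, 0, 6.4], "delta_rot": [0, 0, 0]}
  ]
}}

```text
t: 10.62
position: [0.5893, -0.0908, 0.0458]
orientation: [-1.986, -1.778, -0.626]
wrist_force: [-0.7, -0.4, 0.7]
opening: 0.5
```

>>> {"op": "servo_tool", "data": {
  "motion": [
    {"fingers": 0.5, "xyz": [9, 0, 6.4], "delta_rot": [0, 0, 0]},
    {"fingers": 0.5, "xyz": [9, 0, 6.4], "delta_rot": [0, 0, 0]},
    {"fingers": 0.5, "xyz": [9, 0, 6.4], "delta_rot": [0, 0, 0]},
    {"fingers": 0.5, "xyz": [9, 0, 6.4], "delta_rot": [0, 0, 0]},
    {"fingers": 0.5, "xyz": [9, 0, 6.4], "delta_rot": [0, 0, 0]}
  ]
}}

```text
t: 11.03
position: [0.5955, -0.0361, 0.0454]
orientation: [-1.986, -1.778, -0.626]
wrist_force: [0.3, -1.4, -0.2]
opening: 0.503
```

```bash
python3 -c "
from h import *
st([0,72,44])
cv2.imwrite('pics/s12.png',cv2.resize(get_image('scene')[130:280,220:420,::-1],None,fx=4,fy=4))
"
```

```text
t 11.03 pos [ 0.595 -0.036  0.045] lane [[  0.6 -37.2  45.4]] F [ 0.3 -1.4 -0.2] op 0.5
q [-0.36  0.16  1.83  0.6   1.37 -0.44]
tool axes in lane (cols)
 [[ 0.     1.     0.   ]
 [ 0.819 -0.     0.574]
 [ 0.574  0.    -0.819]]
tool shift mm [88.7 -0.6 63.8]
```

View pics/s12.png

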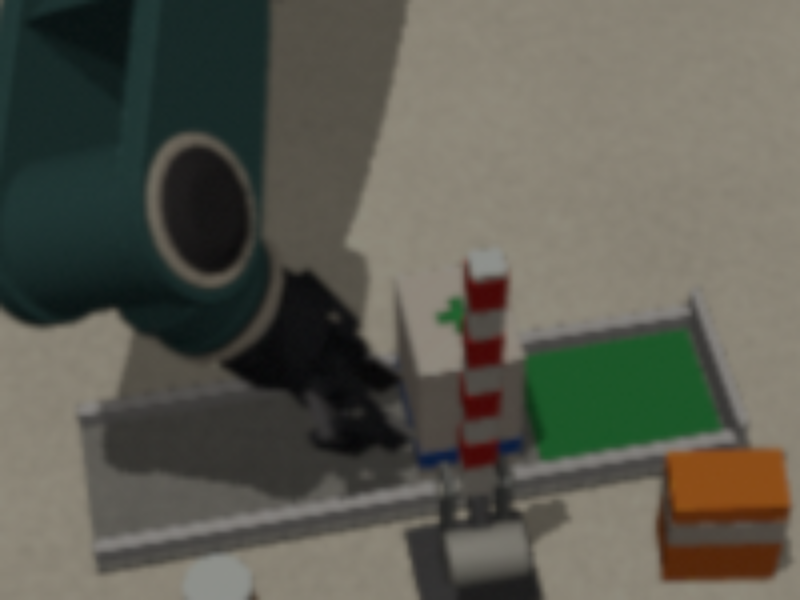

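>>> {"op": "servo_tool", "data": {
  "motion": [
    {"fingers": 0.5, "xyz": [9, 0, 6.4], "delta_rot": [0, 0, 0]},
    {"fingers": 0.5, "xyz": [9, 0, 6.4], "delta_rot": [0, 0, 0]},
    {"fingers": 0.5, "xyz": [9, 0, 6.4], "delta_rot": [0, 0, 0]},
    {"fingers": 0.5, "xyz": [9, 0, 6.4], "delta_rot": [0, 0, 0]},
    {"fingers": 0.5, "xyz": [9, 0, 6.4], "delta_rot": [0, 0, 0]}
  ]
}}

```text
t: 11.5
position: [0.6015, 0.0188, 0.045]
orientation: [-1.986, -1.778, -0.626]
wrist_force: [-0.1, -1.2, 1.9]
opening: 0.499
```

>>> {"op": "servo_tool", "data": {
  "motion": [
    {"fingers": 0.5, "xyz": [7, 0, 5], "delta_rot": [0, 0, 0]},
    {"fingers": 0.5, "xyz": [7, 0, 5], "delta_rot": [0, 0, 0]},
    {"fingers": 0.5, "xyz": [6, 0, 4.2], "delta_rot": [0, 0, 0]},
    {"fingers": 0.5, "xyz": [5, 0, 3.5], "delta_rot": [0, 0, 0]},
    {"fingers": 0.5, "xyz": [0, 0, 0], "delta_rot": [0, 0, 0]}
  ]
}}

```text
t: 11.92
position: [0.6048, 0.0492, 0.0448]
orientation: [-1.985, -1.778, -0.626]
wrist_force: [0.8, 0.6, -0.0]
opening: 0.496
```

```bash
python3 -c "
from h import *
st([0,72,44])
cv2.imwrite('pics/s13.png',cv2.resize(get_image('scene')[130:280,240:440,::-1],None,fx=4,fy=4))
cv2.imwrite('pics/t13.png',cv2.resize(get_image('top')[110:260,240:440,::-1],None,fx=4,fy=4))
"
```

```text
t 11.92 pos [0.605 0.049 0.045] lane [[ 0.5 48.5 44.8]] F [ 0.8  0.6 -0. ] op 0.5
q [-0.22  0.14  1.85  0.63  1.29 -0.33]
tool axes in lane (cols)
 [[-0.     1.    -0.   ]
 [ 0.819  0.     0.574]
 [ 0.574 -0.    -0.819]]
tool shift mm [18.8 -0.5 14.1]
```

View pics/s13.png

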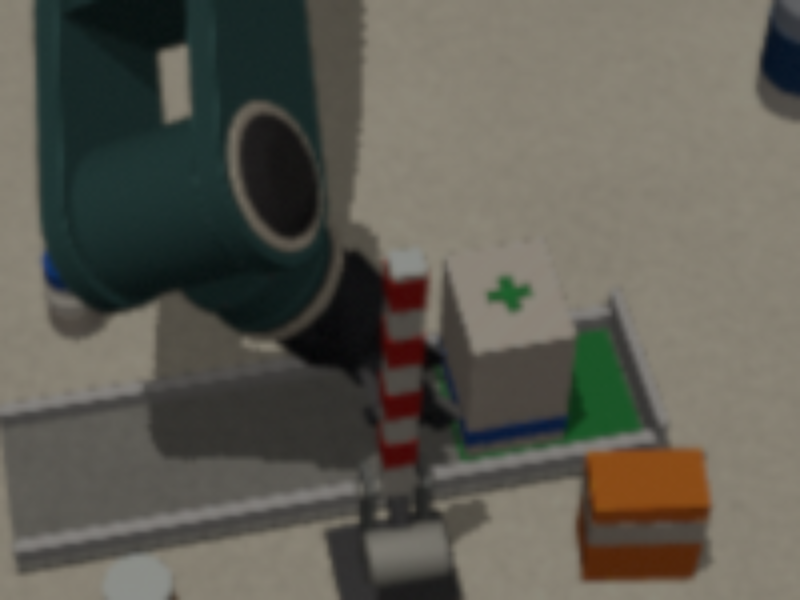

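View pics/t13.png

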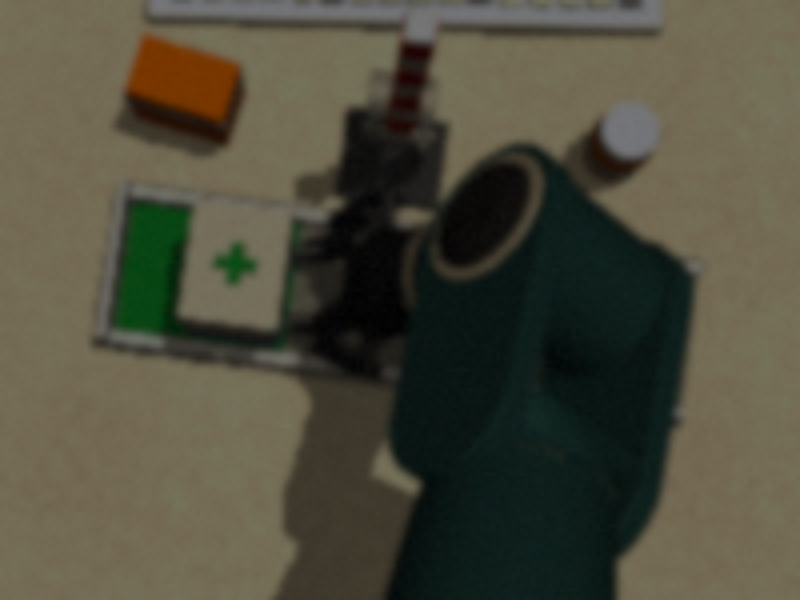

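```bash
python3 -c "
from h import *
for n,p in (('top',(240+235/4,110+263/4)),('scene',(240+511/4,130+292/4))): print(w2lane(L,back(n,p,.126)))
for p in ((200,193),(299,210),(280,333),(180,320)): print(w2lane(L,back('top',(240+p[0]/4,110+p[1]/4),.126)))
"
```

```text
[[ -1.95101355 100.04265792 126.        ]]
[[ -1.75773483 102.03699618 126.        ]]
[[ 43.93259619 131.03124573 126.        ]]
[[ 41.13161849  60.62279855 126.        ]]
[[-46.61003567  62.36037173 126.        ]]
[[-46.70592048 132.60714975 126.        ]]
```

>>> {"op": "servo_tool", "data": {
  "motion": [
    {"fingers": 0.5, "xyz": [5.3, 0, 3.7], "delta_rot": [0, 0, 0]},
    {"fingers": 0.5, "xyz": [5.3, 0, 3.7], "delta_rot": [0, 0, 0]},
    {"fingers": 0.5, "xyz": [5.3, 0, 3.7], "delta_rot": [0, 0, 0]},
    {"fingers": 0.5, "xyz": [5.3, 0, 3.7], "delta_rot": [0, 0, 0]},
    {"fingers": 0.5, "xyz": [0, 0, 0], "delta_rot": [0, 0, 0]}
  ]
}}

```text
t: 12.43
position: [0.6076, 0.075, 0.0449]
orientation: [-1.985, -1.778, -0.626]
wrist_force: [-0.5, 0.5, 0.3]
opening: 0.501
```

>>> {"op": "servo_tool", "data": {
  "motion": [
    {"fingers": 0.5, "xyz": [-8, 0, -6], "delta_rot": [0, 0, 0]},
    {"fingers": 0.5, "xyz": [-16, 0, -12], "delta_rot": [0, 0, 0]},
    {"fingers": 0.5, "xyz": [-20, 0, -14], "delta_rot": [0, 0, 0]},
    {"fingers": 0.5, "xyz": [-20, 0, -14], "delta_rot": [0, 0, 0]},
    {"fingers": 0.5, "xyz": [-20, 0, -14], "delta_rot": [0, 0, 0]}
  ]
}}

```text
t: 12.85
position: [0.5959, -0.0304, 0.046]
orientation: [-1.986, -1.778, -0.626]
wrist_force: [0.1, -0.5, 0.3]
opening: 0.501
```

```bash
python3 -c "
from h import *
st()
cv2.imwrite('pics/s14.png',cv2.resize(get_image('scene')[130:280,240:440,::-1],None,fx=4,fy=4))
cv2.imwrite('pics/t14.png',cv2.resize(get_image('top')[110:260,240:440,::-1],None,fx=4,fy=4))
"
```

```text
t 12.85 pos [ 0.596 -0.03   0.046] lane [[  0.4 -31.6  46. ]] F [ 0.1 -0.5  0.3] op 0.5
q [-0.35  0.16  1.83  0.61  1.36 -0.43]
tool axes in lane (cols)
 [[ 0.     1.     0.   ]
 [ 0.819 -0.     0.574]
 [ 0.574  0.    -0.819]]
```

View pics/s14.png

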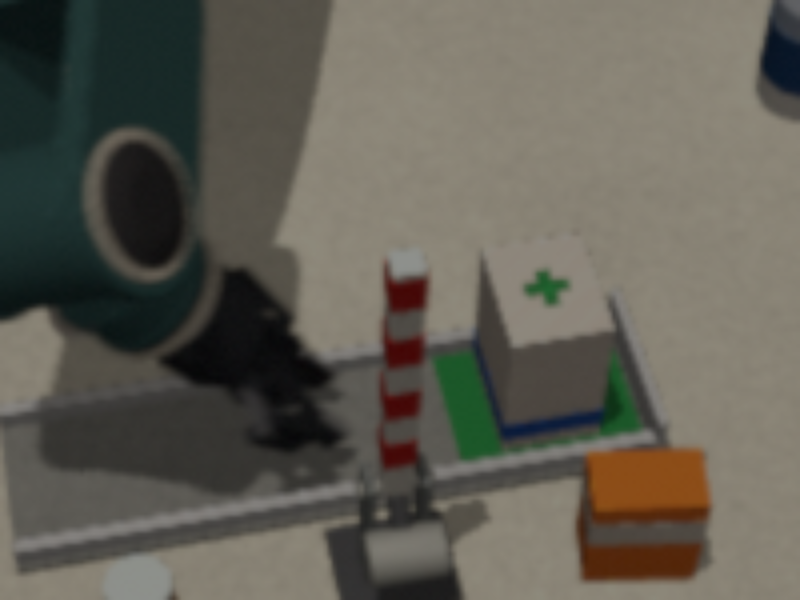

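View pics/t14.png

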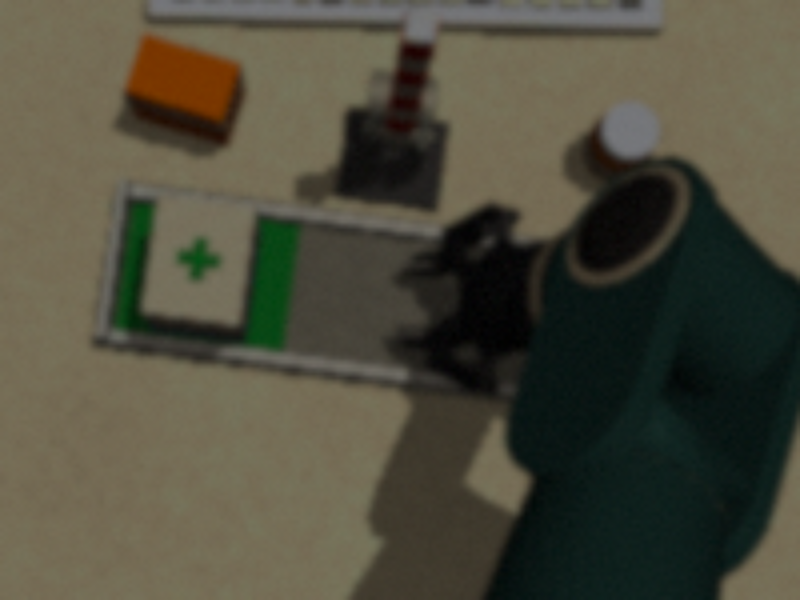

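>>> {"op": "servo_tool", "data": {
  "motion": [
    {"fingers": 0.5, "xyz": [14, 0, -20], "delta_rot": [0, 0, 0]},
    {"fingers": 0.5, "xyz": [20, 0, -28], "delta_rot": [0, 0, 0]},
    {"fingers": 0.5, "xyz": [20, 0, -28], "delta_rot": [0, 0, 0]},
    {"fingers": 0.5, "xyz": [20, 0, -28], "delta_rot": [0, 0, 0]},
    {"fingers": 0.5, "xyz": [0, 0, 0], "delta_rot": [0, 0, 0]}
  ]
}}

```text
t: 13.37
position: [0.5981, -0.0284, 0.1809]
orientation: [-1.987, -1.784, -0.634]
wrist_force: [0.1, -0.6, 1.2]
opening: 0.498
```

>>> {"op": "servo_tool", "data": {
  "motion": [
    {"fingers": 0.5, "xyz": [0, -20, 0], "delta_rot": [0, 0, 0]},
    {"fingers": 0.5, "xyz": [0, -40, 0], "delta_rot": [0, 0, 0]},
    {"fingers": 0.5, "xyz": [0, -20, 0], "delta_rot": [0, 0, 0]},
    {"fingers": 0.5, "xyz": [0, 0, 0], "delta_rot": [0, 0, 0]},
    {"fingers": 0.5, "xyz": [0, 0, 0], "delta_rot": [0, 0, 0]}
  ]
}}

```text
t: 13.78
position: [0.5165, -0.0191, 0.1738]
orientation: [-1.987, -1.778, -0.627]
wrist_force: [0.2, -0.2, 0.2]
opening: 0.498
```

```bash
python3 - <<'E'
from h import *
st()
B=[(lane2w(L,box(-44.5,40.5,91,161,6,126)),(0,255,0)),(lane2w(L,box(-50,50,63,193,6,6)),(255,0,255))]
im=get_image('scene');overlay('pics/s15.png','scene',im,B,(230,130,430,280));
it=get_image('top');overlay('pics/t15.png','top',it,B,(240,110,440,260))
print([(w2lane(L,back(n,p,.126))) for n,p in (('top',(240+199/4,110+260/4)),('scene',(240+547/4,130+288/4)))])
for n in('scene','top'):
  for l in("pill_bottle","amber_jar","orange_box","memo_block","sanitiser","pen_cup"):
    for d in nets.masks_of(n,l)[:2]:
        v,u=np.nonzero(d["pixels"]);print(n,l,round(d["confidence"],2),u.mean().round(1),v.mean().round(1))
E
```

```text
t 13.78 pos [ 0.516 -0.019  0.174] lane [[-79.8 -29.  173.8]] F [ 0.2 -0.2  0.2] op 0.5
q [-0.38 -0.14  1.9   0.59  1.57 -0.33]
tool axes in lane (cols)
 [[ 0.     1.     0.001]
 [ 0.819 -0.001  0.573]
 [ 0.573  0.001 -0.819]]
[array([[ -3.16207215, 125.25438416, 126.        ]]), array([[ -0.152237  , 126.17911358, 126.        ]])]
scene pill_bottle 0.51 257.8 201.7
scene amber_jar 0.57 275.6 284.6
scene orange_box 0.87 400.3 258.7
scene orange_box 0.24 340.5 238.6
scene memo_block 0.83 174.2 224.2
scene sanitiser 0.82 442.3 137.4
scene pen_cup 0.9 490.3 187.3
top amber_jar 0.7 395.1 144.7
top orange_box 0.78 286.3 131.9
top orange_box 0.52 330.4 173.2
top memo_block 0.73 466.6 242.6
top sanitiser 0.66 180.2 249.9
top sanitiser 0.41 341.8 129.7
top pen_cup 0.74 168.5 175.1
top pen_cup 0.53 341.8 129.6
```

View pics/s15.png

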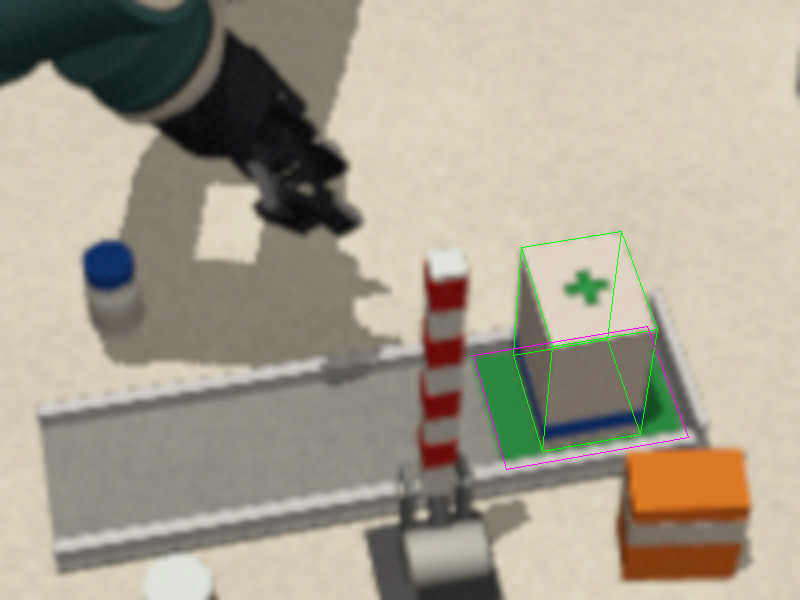

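View pics/t15.png

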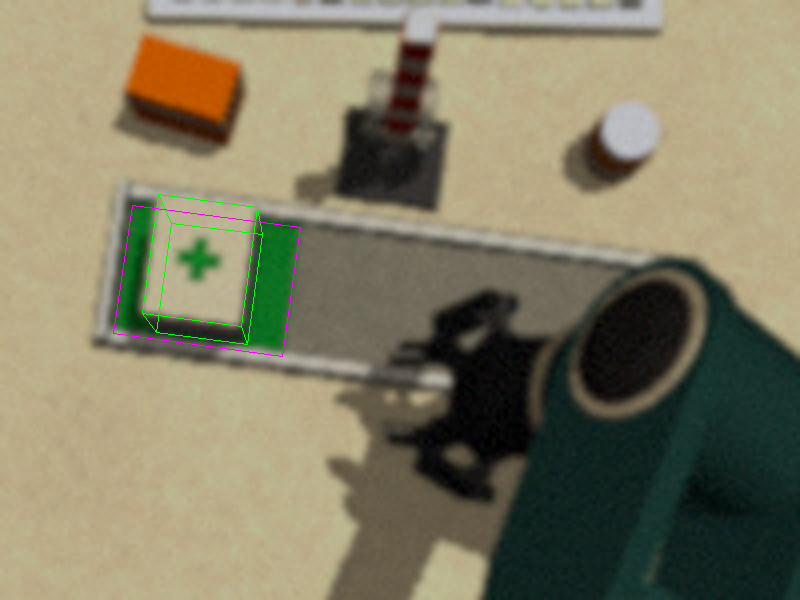

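```bash
python3 -c "
from plant import ctrl
print(ctrl.hand_in())"
```

```text
the job is handed in; nothing more can be done
None
```

The job is done and handed in. The barrier arm is raised and staying up by itself, and the carton stands upright on the green pad. The run took about 14 s of the 64 s allowed.

**What I did:** I lifted the barrier arm from below with the closed, tilted fingers to about 1.2 rad. It then went on up to its stop by itself. I pushed the carton along the lane, low on its rear face, with the fingers half open, then backed off and lifted the gripper clear.

**Last checks:**
- **Barrier arm:** It was still upright in the final pictures from both cameras, about 8 s after I let go of it.
- **Carton:** The two cameras put its centre at lane x = -3 and 0 mm and y = 125 and 126 mm. The pad centre is at (0, 128). That leaves about 4 to 7 mm inside the pad across the lane and about 28 mm along it. The across figure is the tighter one, since the cameras disagree by 3 mm and the calibration is only good to about 2 mm.
- **Other things on the counter:** The amber jar, orange box, memo block, sanitiser and pen cup are where they started, to within about 1 pixel in both views. In the final top view the network did not report the pill bottle, probably because the robot arm hid it. The scene view shows it unmoved.
- **Forces:** The wrist readings I looked at stayed below about 3 N. At hand-in the gripper was clear of everything.

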